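Isolate the switch box and start the module's captive bolt

ROBOT

A 7-joint arm with a two-finger parallel gripper is mounted at the origin on the work surface. World frame = base frame: x ahead of the robot, y to its left, z up, the work surface at z = 0. Lengths are in m, angles in rad, forces in N, time in s.
With the tool pointing down it reaches from about 0.425 to 0.825 m from the base axis. Payload 3.6 kg.
Tool frame: the origin (TCP) lies midway between the tips of the shut fingers; the grasp point (between the pads) lies 19 mm behind it (robot.grip_point_offset is the distance from the TCP to the grasp point, in m); z points along the fingers, y is the line along which they close (so a half turn about z gives the same grasp; the last joint's range is limited). The gripper opens to 93 mm and grips with 3 to 60 N. Pads are 15 mm wide; open, the fingers measure 128 mm over their backs; the gripper's body (75 mm by 188 mm) begins 65 mm behind the grasp point.
Start: joints at [1.25, 0.615, -0.013, 1.423, 0.008, 1.103, -0.04], TCP at [0.189, -0.622, 0.219] pointing down, gripper open.
Joint ranges: [-3.12, 3.12], [-0.3, 2.06], [-1.34, 1.32], [0.26, 2.42], [-1.36, 4.5], [0.01, 1.98], [-2.84, 2.84]. Speed limits (rad/s): [2.79, 2.79, 3.14, 3.14, 3.14, 3.14, 3.14].

INTERFACE

Orientations are given as a unit quaternion [x, y, z, w].
In Python, from workcell import robot gives the robot as it stands.
- The arm moves only by the tool apply_moves, never from a script. Its argument "moves" is a list of rows, each a list of 6 numbers: the shift along the tool's x, y, z in m, then the turn, a rotation vector about the tool's x, y, z in degrees. In form: [[tx, ty, tz, rx, ry, rz], ...]. A call has 1 to 12 rows; each row is the pose to reach, as a shift and turn from the pose commanded when the call began, along the tool's axes at that moment; what a row does not reach only later rows make up. A row lasts 1/12 s, in which the tool goes at most 41.7 mm and 7.16 degrees, less where a joint would pass 70% of its speed; a pose out of reach is approached as far as the arm can. A call with a gripper value outside its range is refused whole. "claw" is the opening in per cent of the stroke, from 0 (shut) to 100 (fully open), set as the call begins (left out, the last holds). The fingers move at their own pace and stop on an object; "squeeze" is the grip in N (left out, the last holds). Time passes only in rows, so rows that repeat a pose let the fingers close. It gives the time, the measured TCP pose, the force, the opening and the grip force at its end, in the units of the state.
- robot.read_state(): the state, without advancing time (a new reading comes with each control period).
- robot.camera(name): name is "scene" or "top" or "wrist"; returns a dict with "color" (480x640x3 uint8, red, green, blue), "vertical_fov" (degrees; the focal length in pixels is half the picture's height over the tangent of half this angle, whatever the lens; pixels are square), "cx", "cy" (the principal point, pixels), "extrinsics" (4x4, takes a point from world to camera coordinates); the wrist camera has in their place "tool_from_camera" (4x4, takes a point from camera to tool coordinates, whose origin is the TCP and whose axes are the flange's). Camera axes: x right, y up, looking along -z (the intrinsics and any distortion apply to the point x, -y, -z); pixel columns grow to the right and rows downward; lengths in m; the calibration is good to about 2 mm. The wrist camera is an equidistant fisheye: a pixel r from the principal point sees the ray r / f radians off the axis. A picture is of the moment at which its call begins: read the wrist's pose just before it. There is no depth.
- robot.close_job(): hands the job in; it is judged then, once.
Trained networks look in a picture, given as the dict that the camera call returned (one of the last four; its "shot" number tells which), for a name from the list of things; names that differ only in an ending like _2 or _b are one class to them, and where a whole thing is asked for, a point or a joint stands for the part that bears it (a point fixed in the world has none). Each returns a list of dicts, best first, with "conf" (0 to 1); they miss things now and then, are a little off and sometimes report something else, mostly with a low value. They report only what shows in the picture. A call takes as long as a camera call. They do not tell look-alikes from the thing itself.
- robot.boxes_of(picture, name): "extent" ([centre column, centre row, width, height] as shares, 0 to 1, of the picture: columns of its width, rows of its height, round what is visible of it).
- robot.trace(picture, name): "mask" (480x640 bool, what is visible of it) and "extent" ([centre column, centre row, width, height] as shares, 0 to 1, of the picture: columns of its width, rows of its height, round what is visible of it).
- robot.spot_point(picture, name): "location" ([column, row] as shares, 0 to 1, of the picture: columns of its width, rows of its height: a listed point, or the origin of a listed thing).
The state is a dict: "clock": time; "joints": joint angles; "joint_velocities": joint speeds; "joint_torque": joint torques, N m; "tcp_pos": TCP position; "tcp_rot": TCP orientation; "ft_force": force on the tool from outside, world axes, zero at the start; "moment": the same for the moment, N m; "gripper_width": opening from 0.0 (shut) to 1.0 (fully open); "finger_force": force on a finger pad.
Only numpy, scipy, OpenCV 4.12 (cv2) and the standard library are available. Lean on these libraries where they do the work, as an engineer would, in place of code of your own. Each camera call takes 0.05 s, during which the arm holds its last target. There are 200 camera calls.

TASK

Turn the pointer knob on the switch box clockwise to the green mark to isolate the module. Then start the captive bolt in the module's lid by its knurled head: turn it backward (anticlockwise from above) until it drops onto the start of the thread, then forward (clockwise) one full turn, and finish there, still gripping the bolt head. Leave the other things on the bench where they are.

Things in the scene. Friction and masses are not known exactly. Their poses are not given: they have to be found in the camera images.
- switchbox: grey switch box fixed to the bench, 140 (x) x 130 (y) x 50 mm high; place and yaw vary, left or right of the module; origin under its centre, z up. Five dots (positions 0 to 4, 40 degrees apart clockwise from above) lie on its top on a 40 mm radius about its centre; position 0 is on its own -x side. Position 2 is the larger green dot (80 degrees clockwise from -x), the others are small and white
- selector (a joint): angle of the pointer knob about the box's vertical centre line, rad; grows clockwise from above, 0 to 2.793. Detents every 0.698 (position 2, green, is 1.396), about 0.07 N m to pass one. Starts in position 0 or 1, so it has to go clockwise by one or two clicks
- selector_grip (a point): centre of the top of the knob, on its axis, 86 mm above the bench; turns with the knob, its -x axis is the pointer direction. The knob is a black bar 46 mm long, 14 mm wide, its sides 28 mm high (from 58 to 86 mm above the bench), on a disc of 48 mm diameter; a white line on the bar runs from the axis to the pointer end
- module: aluminium module with grey lid fixed to the bench, 196 (x) x 136 (y) x 60 mm high, fins up to 4 mm above the lid on its +x half; origin under its centre, z up; place and yaw vary
- bolt: the captive bolt without its turning; origin on its axis, at lid level (60 mm above the bench) when it rests at the very start of the thread; rises and sinks with the bolt, between stops at +9.5 and -12 mm. Starts 4.5 to 7 mm high, resting on the first thread by its weight of 1.4 N; it is free to be lifted. Right-handed coarse thread, 8 mm of height per turn (1.27 mm per rad)
- bolt_turn (a joint): angle of the bolt, rad, anticlockwise from above (backward, loosening) positive, no limits of its own; about 0.02 N m of friction, stays where left. Its value does not tell where the thread starts
- bolt_head (a point): centre of the top of the bolt's knurled steel head, on the axis, 44 mm above bolt. The head is round, 30 mm diameter and 26 mm high, its underside 18 mm above bolt; a red line on its top. Nothing within 70 mm of it stands more than 4 mm over the lid
- thread (a point): the bolt's hole: centre of the brass collar (25 mm across, 4 mm high) at lid level, at x = -20, y = 15 mm of the module. Turned backward the bolt climbs for an unknown 0.8 to 2.6 rad, then the thread ends and it falls almost 8 mm; if gripped tightly, it falls when let go. About 1.6 rad past the drop is a stop. Only after the drop does it go forward into the thread; before, that stop blocks it
- multimeter: yellow hand multimeter, 160 x 80 x 35 mm, origin under its centre; bystander
- screwdriver: screwdriver lying between the switch box and the module; origin on its underside; bystander
- spool: black spool, 60 mm diameter, 41 mm high, origin under its centre; bystander
- circuit_board: green circuit board, 100 x 70 mm, parts up to 18 mm high, origin under its centre; bystander
- parts_tray: blue divided tray, 110 x 80 x 30 mm, origin under its centre; bystander
- flux_jar: amber jar with black cap, 48 mm diameter, 60 mm high, origin under its centre; bystander
Things that resemble listed ones, but are neither listed nor needed, are in the scene too. Leave any purple or turquoise look-alike of the switchbox alone.

How it is judged:
On the way, in this order (a step that is already met when the one before it is completed fails the run):
1. the pointer knob is on the green mark (value of joint selector between 1.22 and 1.57 rad), for 0.2 s.
2. the bolt has dropped onto the start of the thread (all of step 1 and z of bolt in the frame of module below 0.0622 m), for 0.1 s.
At the end, for the whole second after the job is handed in: knob still on the green mark (within 0.17 rad); after its drop the bolt is one turn in the thread (4 to 10.4 mm below the thread start; an exact turn gives 6 to 8 mm), turns no more (under 0.5 rad/s), and the gripper still holds its head with more than 3 N (all of step 1 and z of bolt in the frame of module between 0.0496 and 0.056 m and contact force between the fingers and bolt above 3 N and velocity of joint bolt_turn between -0.5 and 0.5 rad/s); the arm keeps its last pose, push and grip.
It fails at once if a bystander was moved by more than 25 mm (distance of any of multimeter, screwdriver, spool, circuit_board, parts_tray, flux_jar from where it was at the start of the episode above 0.025 m).
It also fails if it takes over 72 s, if anything falls off the work surface, if the arm or the gripper's body presses on something with over 40 N, if the wrist force passes 120 N, or if a joint passes its speed limit or range.

## Working session

There is one attempt and no reset: what is moved stays moved. The work goes in short steps, Python scripts to look and compute and a tool call to move; the robot and the scene stay as the last step left them, time stands still between calls to the robot, and variables do not carry over. Pictures are saved under pics/ and viewed, at most 10 in all, crops included, and the job is handed in when it is done.

Besides the shell and the picture viewer there is one more tool, called after "Request:" by a JSON object that holds its "method" and its "body", one argument or row to a line. apply_moves: Moves the arm, as the interface text tells. Its arguments: {"type":"object","properties":{"moves":{"type":"array"},"claw":{"type":"number"},"squeeze":{"type":"number"}},"required":["moves"]}

```bash
mkdir -p pics; cat > h.py <<'E'
import numpy as np, cv2
from workcell import robot
from scipy.spatial.transform import Rotation as R
def f_(p): return 240/np.tan(np.radians(p["vertical_fov"])/2)
def ray(p,uv,st=None):
    u,v=uv; f=f_(p); dx,dy=u-p["cx"],v-p["cy"]
    if "extrinsics" in p:
        d=np.array([dx/f,-dy/f,-1]); T=np.linalg.inv(np.array(p["extrinsics"]))
    else:
        r=np.hypot(dx,dy); th=r/f; s=np.sin(th)/max(r,1e-9)
        d=np.array([dx*s,-dy*s,-np.cos(th)]); W=np.eye(4)
        W[:3,:3]=R.from_quat(st["tcp_rot"]).as_matrix(); W[:3,3]=st["tcp_pos"]; T=W@np.array(p["tool_from_camera"])
    d=T[:3,:3]@d; return T[:3,3],d/np.linalg.norm(d)
def atz(p,uv,z,st=None):
    o,d=ray(p,uv,st); return o+d*(z-o[2])/d[2]
def tri(rays):
    A=sum(np.eye(3)-np.outer(d,d) for o,d in rays); b=sum((np.eye(3)-np.outer(d,d))@o for o,d in rays)
    return np.linalg.solve(A,b)
def px(l): return np.array(l)*[640,480]
def save(p,n): cv2.imwrite("pics/"+n,cv2.cvtColor(p["color"],cv2.COLOR_RGB2BGR))
E
python3 - <<'E'
from h import *
P={n:robot.camera(n) for n in("scene","top")}
st=robot.read_state(); print(st["clock"],st["tcp_pos"],st["tcp_rot"])
np.set_printoptions(precision=3,suppress=True)
for n,p in P.items():
    save(p,n+".png")
    for k,z in(("selector_grip",.086),("switchbox",0),("bolt_head",.11),("module",0),("thread",.06)):
        for r in robot.spot_point(p,k)[:3]:
            u=px(r["location"]); print(n,k,round(r["conf"],2),u,atz(p,u,z))
E
```

```text
0.1 [ 0.18862449 -0.62126752  0.21759601] [ 9.89154318e-01  1.46875232e-01 -1.99804709e-04 -1.16690803e-03]
scene selector_grip 0.75 [492.608 211.104] [0.213 0.442 0.086]
scene selector_grip 0.72 [387.776 261.312] [0.53  0.2   0.086]
scene selector_grip 0.63 [404.608 211.68 ] [0.309 0.195 0.086]
scene switchbox 0.74 [388.672 286.32 ] [0.537 0.213 0.   ]
scene switchbox 0.72 [401.216 234.912] [0.316 0.197 0.   ]
scene bolt_head 0.72 [278.208 214.32 ] [ 0.479 -0.139  0.11 ]
scene module 0.97 [273.216 251.424] [ 0.522 -0.143  0.   ]
scene module 0.7 [335.296 242.496] [0.421 0.017 0.   ]
scene module 0.62 [460.48  325.488] [ 0.603  0.417 -0.   ]
scene thread 0.79 [277.12  230.112] [ 0.492 -0.14   0.06 ]
top selector_grip 0.79 [106.496 359.28 ] [0.222 0.441 0.086]
top selector_grip 0.55 [221.12  314.208] [0.323 0.196 0.086]
top switchbox 0.95 [224.192 226.512] [0.532 0.212 0.   ]
top switchbox 0.85 [228.416 314.688] [0.32  0.193 0.   ]
top switchbox 0.67 [124.672 358.512] [0.214 0.432 0.   ]
top bolt_head 0.68 [371.904 240.576] [ 0.49  -0.134  0.11 ]
top module 0.82 [369.92  238.896] [ 0.508 -0.143  0.   ]
top thread 0.71 [369.28  238.704] [ 0.501 -0.134  0.06 ]
top thread 0.36 [369.408 240.096] [ 0.497 -0.134  0.06 ]
```

View pics/top.png

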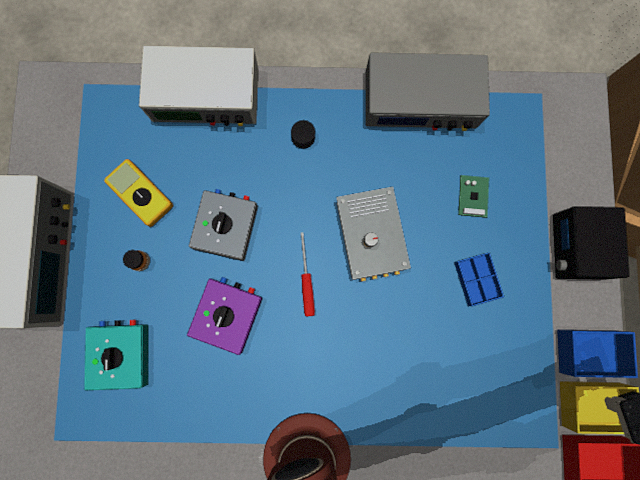

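View pics/scene.png

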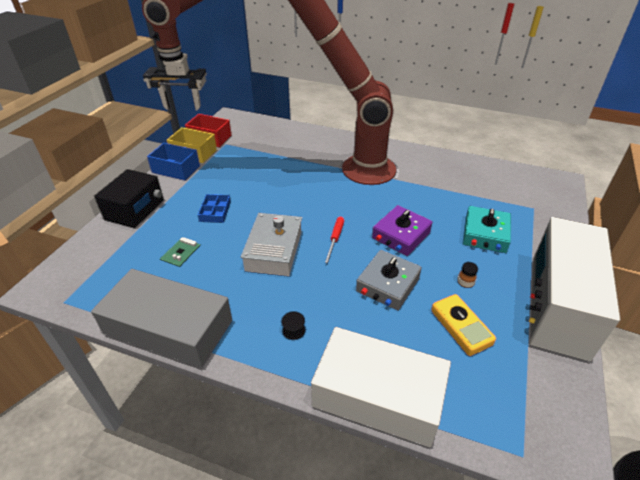

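Top view: my grey box is at about (222,223), with the green dot on its left and the pointer line towards the bottom. The module is at (372,235) with the bolt at (371,240). The screwdriver lies between them, and the purple and turquoise boxes are look-alikes.

```bash
cat >> h.py <<'E'
def rel(p,yaw_y=None,st=None):
    "tool-frame shift and rz (deg) to bring TCP to p with tool y at world angle yaw_y (deg), upright"
    st=st or robot.read_state(); M=R.from_quat(st["tcp_rot"]).as_matrix()
    s=M.T@(np.array(p)-st["tcp_pos"]); cur=np.degrees(np.arctan2(M[1,1],M[0,1]))
    rv=np.zeros(3)
    if yaw_y is not None:
        a=np.radians(yaw_y); Y=np.array([np.cos(a),np.sin(a),0]); Z=np.array([0,0,-1]); G=np.c_[np.cross(Y,Z),Y,Z]
        rv=R.from_matrix(M.T@G).as_rotvec(degrees=True)
    print("shift",np.round(s,4),"rot",np.round(rv,2),"cur y",round(cur,2))
E
python3 - <<'E'
from h import *
rel([.48,-.3,.3],-10); rel([.5,.17,.3],90)
E
```

```text
shift [ 0.3721 -0.2234 -0.0813] rot [ -0.    -0.   -63.11] cur y -73.11
shift [ 0.5278 -0.6673 -0.0813] rot [ 0.0000e+00 -1.0000e-02 -1.6311e+02] cur y -73.11
```

Request:
{"method": "apply_moves", "body": {
  "moves": [
    [0.372,-0.223,-0.081,0,0,-63],
    [0.372,-0.223,-0.081,0,0,-63],
    [0.372,-0.223,-0.081,0,0,-63],
    [0.372,-0.223,-0.081,0,0,-63],
    [0.372,-0.223,-0.081,0,0,-63],
    [0.372,-0.223,-0.081,0,0,-63],
    [0.372,-0.223,-0.081,0,0,-63],
    [0.372,-0.223,-0.081,0,0,-63],
    [0.372,-0.223,-0.081,0,0,-63],
    [0.372,-0.223,-0.081,0,0,-63],
    [0.372,-0.223,-0.081,0,0,-63],
    [0.372,-0.223,-0.081,0,0,-63]
  ],
  "claw": 100
}}

```text
clock: 1.6
tcp_pos: [0.4855, -0.2933, 0.3014]
tcp_rot: [0.763, 0.647, 0.003, 0.001]
ft_force: [0.6, 0.1, 0.3]
gripper_width: 0.998
finger_force: 0.0
```

```bash
python3 - <<'E'
from h import *
st=robot.read_state(); print(st["tcp_pos"],st["clock"],st["joints"])
rel([.5,.19,.3],90)
E
```

```text
[ 0.48548616 -0.2932766   0.30137821] 1.6 [ 0.74879219  0.43339337 -0.37066595  1.53512727  0.15818118  1.19900275
  0.18825189]
shift [ 0.4791 -0.0647  0.003 ] rot [  0.45   0.11 -99.41] cur y -9.41
```

Request:
{"method": "apply_moves", "body": {
  "moves": [
    [0.48,-0.065,0.003,0,0,-99],
    [0.48,-0.065,0.003,0,0,-99],
    [0.48,-0.065,0.003,0,0,-99],
    [0.48,-0.065,0.003,0,0,-99],
    [0.48,-0.065,0.003,0,0,-99],
    [0.48,-0.065,0.003,0,0,-99],
    [0.48,-0.065,0.003,0,0,-99],
    [0.48,-0.065,0.003,0,0,-99],
    [0.48,-0.065,0.003,0,0,-99],
    [0.48,-0.065,0.003,0,0,-99],
    [0.48,-0.065,0.003,0,0,-99],
    [0.48,-0.065,0.003,0,0,-99]
  ]
}}

```text
clock: 2.6
tcp_pos: [0.4995, 0.1874, 0.2971]
tcp_rot: [0.119, 0.993, 0.001, 0.0]
ft_force: [-0.5, 0.3, 0.8]
gripper_width: 0.996
finger_force: 0.0
```

```bash
python3 - <<'E'
from h import *
st=robot.read_state(); p=robot.camera("wrist"); save(p,"w1.png"); print(st["tcp_pos"],st["clock"],st["joints"],np.degrees(p["vertical_fov"])*0+p["vertical_fov"])
for k,z in(("selector_grip",.086),("switchbox",0)):
  for r in robot.spot_point(p,k)[:3]:
    u=px(r["location"]); print(k,round(r["conf"],2),u,atz(p,u,z,st))
E
```

```text
[0.49954588 0.18742203 0.29709293] 2.6 [ 0.14126611  0.46203283 -0.82813471  1.62281668  0.35658257  1.21373659
  0.57275582] 65.70646984690485
selector_grip 0.77 [340.992 231.696] [0.53219121 0.20855533 0.086     ]
selector_grip 0.61 [278.208  34.512] [0.31672255 0.19449437 0.086     ]
switchbox 0.94 [285.504  50.4  ] [0.316208   0.19543464 0.        ]
switchbox 0.86 [336.32  213.984] [0.53338543 0.20815998 0.        ]
```

View pics/w1.png

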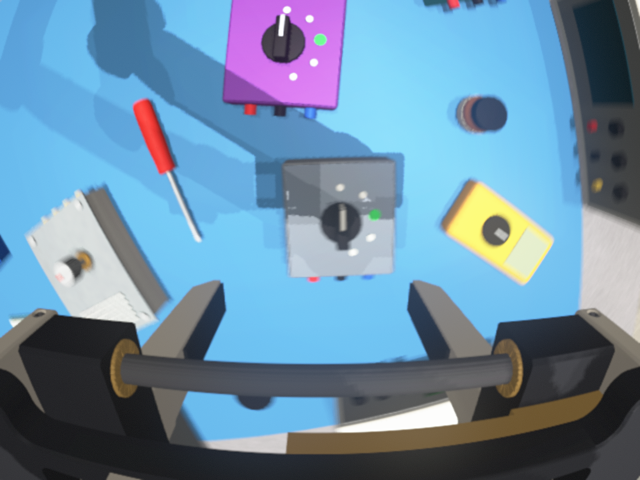

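The wrist view shows the grey box with its knob axis near (342,230). The white line points up to (343,204), towards dot 0 at (340,187). The green dot is at (375,215), so this is position 0 and needs two clicks (80°).

```bash
python3 - <<'E'
from h import *
np.set_printoptions(precision=4,suppress=True)
st=robot.read_state(); p=robot.camera("wrist"); c=p["color"].astype(int)
# dots at z=.05
hsv=cv2.cvtColor(p["color"],cv2.COLOR_RGB2HSV)
g=((hsv[...,0]>45)&(hsv[...,0]<85)&(hsv[...,1]>120)); w=(c.min(2)>170)
for m,nm in((g,"g"),(w,"w")):
  m=m.astype(np.uint8); m[:160]=0;m[280:]=0;m[:,:290]=0;m[:,390:]=0
  n,l,s,ce=cv2.connectedComponentsWithStats(m)
  for i in range(1,n):
    if s[i,4]>6: print(nm,s[i],ce[i],atz(p,ce[i],.05,st)[:2])
d=[]
r=robot.spot_point(p,"selector_grip")[0]; u=px(r["location"]); rays=[ray(p,u,st)]; print("grip",atz(p,u,.086,st))
for n in("scene","top"):
  q=robot.camera(n)
  for r in robot.spot_point(q,"selector_grip"):
    v=px(r["location"]); x=atz(q,v,.086)
    if np.hypot(*(x[:2]-[.532,.208]))<.04: print(n,x,tri([rays[0],ray(q,v)]))
# white line ends
for a in((343,204),(342,229)): print(atz(p,a,.086,st)[:2])
E
```

```text
g [370 210  11  10  85] [374.8353 214.5412] [0.5322 0.2483]
w [337 184   8   8  49] [340.2449 187.0816] [0.4917 0.2166]
w [360 192   9  10  57] [363.5789 196.0175] [0.508  0.2401]
w [342 211   3  19  57] [343. 220.] [0.5298 0.211 ]
w [ 290  215  100   62 4654] [338.0559 249.9994] [0.5639 0.1973]
grip [0.5323 0.2077 0.086 ]
scene [0.5236 0.2032 0.086 ] [0.5305 0.206  0.093 ]
[0.5035 0.2144]
[0.5295 0.2073]
```

```bash
python3 - <<'E'
from h import *
rel([.5315,.208,.064],77.5)
E
```

```text
shift [-0.0231  0.0335  0.2326] rot [-0.06  0.03 -1.87] cur y 75.63
```

Request:
{"method": "apply_moves", "body": {
  "moves": [
    [-0.023,0.033,0.04,0,0,-2],
    [-0.023,0.033,0.08,0,0,-2],
    [-0.023,0.033,0.12,0,0,-2],
    [-0.023,0.033,0.16,0,0,-2],
    [-0.023,0.033,0.18,0,0,-2],
    [-0.023,0.033,0.18,0,0,-2]
  ],
  "claw": 55
}}

```text
clock: 3.55
tcp_pos: [0.5276, 0.2059, 0.111]
tcp_rot: [0.107, 0.994, -0.004, -0.005]
ft_force: [0.2, -0.4, 0.4]
gripper_width: 0.617
finger_force: 0.0
```

```bash
python3 - <<'E'
from h import *
st=robot.read_state(); p=robot.camera("wrist"); save(p,"w2.png"); print(st["tcp_pos"])
for r in robot.spot_point(p,"selector_grip")[:2]:
    u=px(r["location"]); print(round(r["conf"],2),u,atz(p,u,.086,st))
rel([.5315,.208,.064],77.5)
E
```

```text
[0.52758352 0.20589383 0.11096989]
0.76 [319.424 284.688] [0.5317548  0.20776084 0.086     ]
0.64 [ 75.584 167.28 ] [0.43045673 0.07922502 0.086     ]
shift [-0.0008 -0.0012  0.0529] rot [-0.01 -0.03  0.26] cur y 77.76
```

View pics/w2.png

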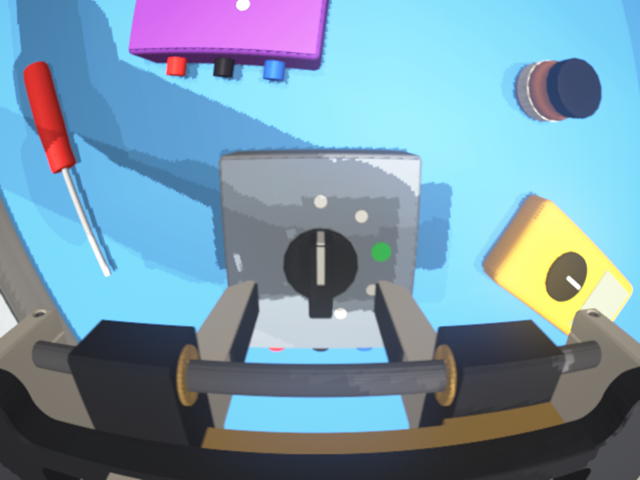

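The knob axis is at (320,285), centred between the fingers and square to them. Descending to grip.

Request:
{"method": "apply_moves", "body": {
  "moves": [
    [0,0,0.03,0,0,0],
    [0,0,0.046,0,0,0],
    [0,0,0.046,0,0,0],
    [0,0,0.046,0,0,0]
  ]
}}

```text
clock: 3.98
tcp_pos: [0.532, 0.2104, 0.0728]
tcp_rot: [0.106, 0.994, 0.001, 0.001]
ft_force: [0.4, -0.1, 1.6]
gripper_width: 0.549
finger_force: 0.0
```

Request:
{"method": "apply_moves", "body": {
  "moves": [
    [0,0,0,0,0,0],
    [0,0,0,0,0,0],
    [0,0,0,0,0,0],
    [0,0,0,0,0,0],
    [0,0,0,0,0,0],
    [0,0,0,0,0,0],
    [0,0,0,0,0,0],
    [0,0,0,0,0,0]
  ],
  "claw": 0,
  "squeeze": 25
}}

```text
clock: 4.65
tcp_pos: [0.5303, 0.2074, 0.0708]
tcp_rot: [0.107, 0.994, -0.002, -0.0]
ft_force: [-2.4, -4.6, 5.0]
gripper_width: 0.148
finger_force: 25.0
```

Request:
{"method": "apply_moves", "body": {
  "moves": [
    [0,0,0,0,0,7],
    [0,0,0,0,0,14],
    [0,0,0,0,0,21],
    [0,0,0,0,0,28],
    [0,0,0,0,0,35],
    [0,0,0,0,0,42],
    [0,0,0,0,0,49],
    [0,0,0,0,0,56],
    [0,0,0,0,0,63],
    [0,0,0,0,0,70],
    [0,0,0,0,0,77],
    [0,0,0,0,0,81]
  ]
}}

```text
clock: 5.65
tcp_pos: [0.5311, 0.2093, 0.0707]
tcp_rot: [0.727, 0.686, 0.0, 0.001]
ft_force: [0.3, -2.4, 0.6]
gripper_width: 0.152
finger_force: 25.0
```

Request:
{"method": "apply_moves", "body": {
  "moves": [
    [0,0,0,0,0,0],
    [0,0,0,0,0,0],
    [0,0,0,0,0,0],
    [0,0,0,0,0,0]
  ]
}}

```text
clock: 5.98
tcp_pos: [0.531, 0.2092, 0.0707]
tcp_rot: [0.726, 0.687, -0.0, 0.0]
ft_force: [0.2, -1.9, 1.6]
gripper_width: 0.148
finger_force: 25.0
```

```bash
python3 - <<'E'
from h import *
st=robot.read_state(); print(st["joints"],st["moment"],st["ft_force"]); rel([.53,.207,.07],-2.5)
p=robot.camera("wrist"); save(p,"w3.png")
E
```

```text
[-0.24652197  0.68927762 -0.26552622  1.80718287  0.26943397  0.68038979
 -0.71955206] [-0.73098583 -0.29704039  0.09269278] [ 0.22710656 -1.89823866  1.62518292]
shift [-0.0023 -0.0009  0.0007] rot [ 0.02  0.03 -0.64] cur y -3.14
```

View pics/w3.png

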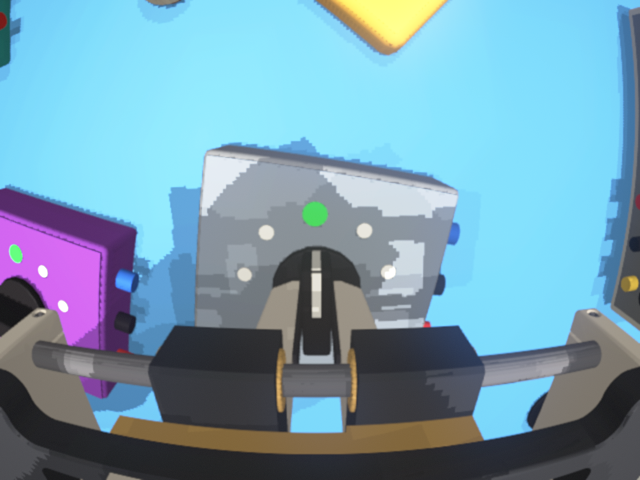

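The white line points at the green dot (315,214), so the knob is set. Releasing and moving to the bolt.

Request:
{"method": "apply_moves", "body": {
  "moves": [
    [0,0,0,0,0,0],
    [0,0,0,0,0,0],
    [0,0,0,0,0,0],
    [0,0,-0.03,0,0,0],
    [0,0,-0.07,0,0,0],
    [0,0,-0.11,0,0,0],
    [0,0,-0.15,0,0,0],
    [0,0,-0.18,0,0,0]
  ],
  "claw": 60
}}

```text
clock: 6.7
tcp_pos: [0.5308, 0.2114, 0.2543]
tcp_rot: [0.726, 0.688, 0.002, -0.0]
ft_force: [0.6, 0.2, 0.3]
gripper_width: 0.591
finger_force: 0.0
```

```bash
python3 - <<'E'
from h import *
st=robot.read_state(); print(st["joints"])
rel([.47,-.125,.25],-90)
E
```

```text
[-0.19838415  0.47397397 -0.3373633   1.60291519  0.16999654  1.0895403
 -0.63343042]
shift [-0.3392 -0.0427  0.0031] rot [-0.   -0.28 86.91] cur y -3.09
```

Request:
{"method": "apply_moves", "body": {
  "moves": [
    [-0.339,-0.043,0,0,0,84],
    [-0.339,-0.043,0,0,0,84],
    [-0.339,-0.043,0,0,0,84],
    [-0.339,-0.043,0,0,0,84],
    [-0.339,-0.043,0,0,0,84],
    [-0.339,-0.043,0,0,0,84],
    [-0.339,-0.043,0,0,0,84],
    [-0.339,-0.043,0,0,0,84],
    [-0.339,-0.043,0,0,0,84],
    [-0.339,-0.043,0,0,0,84],
    [-0.339,-0.043,0,0,0,84],
    [-0.339,-0.043,0,0,0,84]
  ]
}}

```text
clock: 7.7
tcp_pos: [0.469, -0.1257, 0.2506]
tcp_rot: [1.0, 0.022, 0.0, -0.001]
ft_force: [-0.3, 0.0, 0.3]
gripper_width: 0.598
finger_force: 0.0
```

```bash
cat >> h.py <<'E'
def bolt(name=None):
    np.set_printoptions(precision=4,suppress=True)
    st=robot.read_state(); p=robot.camera("wrist")
    if name: save(p,name)
    print(st["clock"],np.array(st["tcp_pos"]),"q",np.array(st["joints"]))
    out=[]
    for r in robot.spot_point(p,"bolt_head")[:2]:
        u=px(r["location"]); out.append(ray(p,u,st)); print("head",round(r["conf"],2),u,atz(p,u,.108,st))
    for r in robot.spot_point(p,"thread")[:1]:
        u=px(r["location"]); print("thread",round(r["conf"],2),u,atz(p,u,.06,st))
    return st,p,out
E
python3 - <<'E'
from h import *
st,p,o=bolt("w4.png")
for n in("scene","top"):
    q=robot.camera(n)
    for r in robot.spot_point(q,"bolt_head")[:1]:
        u=px(r["location"]); print(n,atz(q,u,.108),tri([o[0],ray(q,u)]))
E
```

```text
7.7 [ 0.469  -0.1257  0.2506] q [ 0.1593  0.326   0.0788  1.8386 -0.0318  0.9782 -1.2751]
head 0.7 [327.808 197.52 ] [ 0.4918 -0.1332  0.108 ]
thread 0.9 [325.504 188.112] [ 0.492  -0.1323  0.06  ]
scene [0.5557 0.4039 0.108 ] [0.5441 0.1354 0.1544]
top [ 0.4043 -0.3611  0.108 ] [ 0.4673 -0.1866  0.4176]
```

View pics/w4.png

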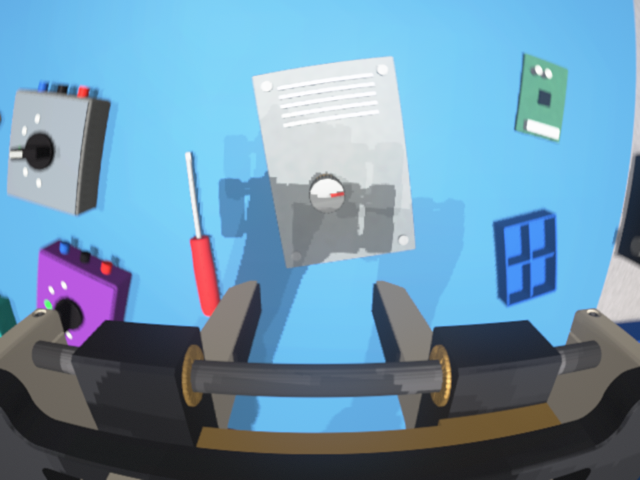

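The bolt head is at (327,193), its red line pointing right. The selector at (30,153) points to +y, the green side. Closing in.

```bash
python3 - <<'E'
from h import *
rel([.492,-.133,.16],-90)
E
```

```text
shift [0.0226 0.0083 0.0906] rot [-0.02  0.    2.94] cur y -87.06
```

Request:
{"method": "apply_moves", "body": {
  "moves": [
    [0.012,0.004,0.03,0,0,0],
    [0.023,0.008,0.065,0,0,0],
    [0.023,0.008,0.09,0,0,0],
    [0.023,0.008,0.09,0,0,0],
    [0.023,0.008,0.09,0,0,0]
  ]
}}

```text
clock: 8.47
tcp_pos: [0.4916, -0.1328, 0.16]
tcp_rot: [1.0, 0.025, -0.002, -0.001]
ft_force: [-0.3, 0.4, 0.7]
gripper_width: 0.598
finger_force: 0.0
```

```bash
python3 - <<'E'
from h import *
st,p,o=bolt("w5.png"); m=robot.trace(p,"bolt_head"); print([(np.array(r["extent"])*[640,480,640,480],r["conf"]) for r in m[:2]])
E
```

```text
8.4667 [ 0.4916 -0.1328  0.16  ] q [ 0.1734  0.4731  0.0691  1.8996 -0.0454  0.7736 -1.2532]
head 0.65 [319.296 259.2  ] [ 0.492  -0.1336  0.108 ]
thread 0.84 [317.632 235.824] [ 0.4927 -0.1326  0.06  ]
[(array([316.48 , 253.584,  51.2  ,  52.416]), 0.86)]
```

View pics/w5.png

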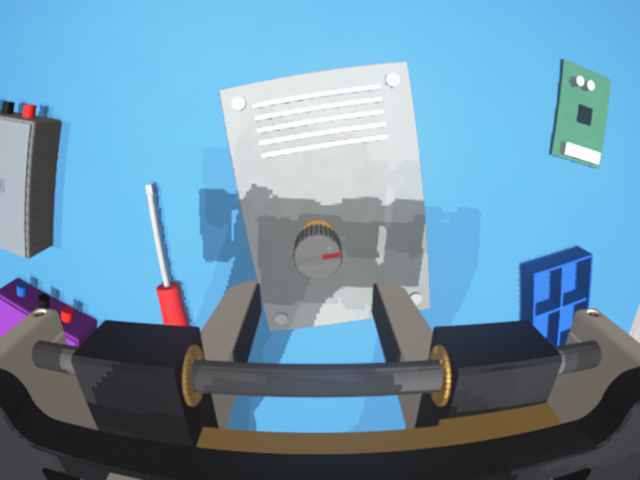

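Head top at (318,257), at the expected height (the two wrist views agree at z ≈ 0.108) and centred between the fingers. Descending and gripping lightly.

Request:
{"method": "apply_moves", "body": {
  "moves": [
    [0,0.001,0.035,0,0,0],
    [0,0.001,0.06,0,0,0],
    [0,0.001,0.074,0,0,0],
    [0,0.001,0.074,0,0,0],
    [0,0.001,0.074,0,0,0]
  ]
}}

```text
clock: 9.08
tcp_pos: [0.4929, -0.1342, 0.0875]
tcp_rot: [1.0, 0.025, 0.001, 0.0]
ft_force: [1.0, 0.6, 0.1]
gripper_width: 0.6
finger_force: 0.0
```

Request:
{"method": "apply_moves", "body": {
  "moves": [
    [0,0,0,0,0,0],
    [0,0,0,0,0,0],
    [0,0,0,0,0,0],
    [0,0,0,0,0,0],
    [0,0,0,0,0,0],
    [0,0,0,0,0,0],
    [0,0,0,0,0,0]
  ],
  "claw": 0,
  "squeeze": 10
}}

```text
clock: 9.67
tcp_pos: [0.4929, -0.1335, 0.0874]
tcp_rot: [1.0, 0.025, 0.001, -0.0]
ft_force: [-0.6, 1.2, 4.2]
gripper_width: 0.321
finger_force: 10.0
```

```bash
python3 - <<'E'
from h import *
print(robot.read_state()); bolt()
E
```

```text
{'clock': 9.6667, 'joints': array([ 0.18440056,  0.58301684,  0.05629065,  1.96978463, -0.05725512,
        0.58935694, -1.24179245]), 'joint_velocities': array([ 0.0001979 ,  0.00041064,  0.00053133, -0.00034852, -0.00054528,
       -0.00092029,  0.00120479]), 'joint_torque': array([ 8.63360725e-01, -3.55371666e+01,  1.65379845e+00, -9.88572836e+00,
        2.64096083e-01, -4.18841746e-01,  1.66360242e-02]), 'tcp_pos': array([ 0.49287971, -0.13351733,  0.08735781]), 'tcp_rot': array([ 9.99687158e-01,  2.50040225e-02,  5.50375929e-04, -2.86165837e-04]), 'ft_force': array([-0.55395956,  1.18257278,  4.16899956]), 'moment': array([ 0.37279225,  0.14343557, -0.01754201]), 'finger_force': 10.001048147678375, 'gripper_width': 0.3214832173485481}
9.6667 [ 0.4929 -0.1335  0.0874] q [ 0.1844  0.583   0.0563  1.9698 -0.0573  0.5894 -1.2418]
head 0.88 [316.416 319.296] [ 0.4914 -0.1327  0.108 ]
thread 0.72 [316.608 275.088] [ 0.4929 -0.1327  0.06  ]
```

Request:
{"method": "apply_moves", "body": {
  "moves": [
    [0,0,-0.0002,0,0,-7],
    [0,0,-0.0003,0,0,-14],
    [0,0,-0.0005,0,0,-21],
    [0,0,-0.0006,0,0,-28],
    [0,0,-0.0008,0,0,-35],
    [0,0,-0.0009,0,0,-42],
    [0,0,-0.0011,0,0,-49],
    [0,0,-0.0012,0,0,-56],
    [0,0,-0.0014,0,0,-63],
    [0,0,-0.0016,0,0,-70],
    [0,0,-0.0017,0,0,-76],
    [0,0,-0.0017,0,0,-76]
  ]
}}

```text
clock: 10.82
tcp_pos: [0.4939, -0.1346, 0.0889]
tcp_rot: [0.772, 0.636, 0.001, 0.001]
ft_force: [1.6, 0.3, 3.2]
gripper_width: 0.319
finger_force: 10.0
```

```bash
python3 - <<'E'
from h import *
st,p,o=bolt(); print(st["moment"],st["ft_force"])
E
```

```text
10.8167 [ 0.4939 -0.1346  0.0889] q [ 0.4436  0.6002 -0.3287  1.9591  0.3147  0.6278 -0.2812]
head 0.6 [313.92 320.4 ] [ 0.4921 -0.1358  0.108 ]
thread 0.87 [318.72  276.624] [ 0.495 -0.135  0.06 ]
[-0.085  -0.4703 -0.0248] [1.569  0.2673 3.2486]
```

Request:
{"method": "apply_moves", "body": {
  "moves": [
    [0,0,0,0,0,0],
    [0,0,0,0,0,0],
    [0,0,0,0,0,0],
    [0,0,0,0,0,0],
    [0,0,0,0,0,0]
  ],
  "claw": 45
}}

```text
clock: 11.38
tcp_pos: [0.4916, -0.1339, 0.088]
tcp_rot: [0.773, 0.635, -0.001, -0.001]
ft_force: [0.4, -0.6, -0.2]
gripper_width: 0.451
finger_force: 0.0
```

```bash
python3 - <<'E'
from h import *
st,p,o=bolt("w6.png")
E
```

```text
11.3833 [ 0.4916 -0.1339  0.088 ] q [ 0.4416  0.6006 -0.327   1.9619  0.3135  0.6295 -0.2828]
head 0.63 [319.424 320.496] [ 0.4924 -0.1351  0.108 ]
thread 0.65 [319.808 275.28 ] [ 0.4933 -0.1332  0.06  ]
```

View pics/w6.png

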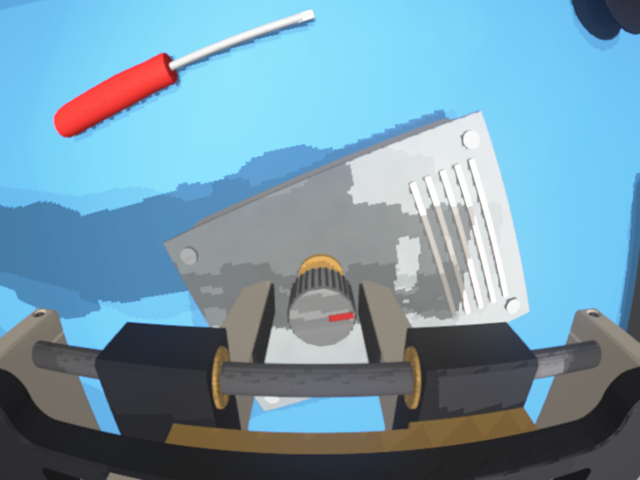

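The head is still high (320,318) with the fingers open: no drop yet. Regrip and turn further back.

Request:
{"method": "apply_moves", "body": {
  "moves": [
    [0,0,0,0,0,0],
    [0,0,0,0,0,0],
    [0,0,0,0,0,0],
    [0,0,0,0,0,0],
    [0,0,0,0,0,0]
  ],
  "claw": 0
}}

```text
clock: 11.95
tcp_pos: [0.4939, -0.1344, 0.0887]
tcp_rot: [0.773, 0.635, 0.001, 0.001]
ft_force: [2.3, -1.6, -2.3]
gripper_width: 0.318
finger_force: 10.0
```

Request:
{"method": "apply_moves", "body": {
  "moves": [
    [0,0,-0.0002,0,0,-7],
    [0,0,-0.0003,0,0,-14],
    [0,0,-0.0005,0,0,-21],
    [0,0,-0.0006,0,0,-28],
    [0,0,-0.0008,0,0,-35],
    [0,0,-0.0009,0,0,-42],
    [0,0,-0.0011,0,0,-49],
    [0,0,-0.0012,0,0,-56],
    [0,0,-0.0014,0,0,-63],
    [0,0,-0.0016,0,0,-70],
    [0,0,-0.0017,0,0,-77],
    [0,0,-0.0017,0,0,-78]
  ]
}}

```text
clock: 12.95
tcp_pos: [0.495, -0.1338, 0.0905]
tcp_rot: [0.198, 0.98, 0.001, 0.003]
ft_force: [5.7, -0.4, -1.3]
gripper_width: 0.32
finger_force: 10.0
```

```bash
python3 - <<'E'
from h import *
st,p,o=bolt(); print(st["moment"],st["ft_force"],st["gripper_width"])
E
```

```text
12.95 [ 0.495  -0.1338  0.0905] q [ 0.6849  0.6792 -0.7173  1.9496  0.647   0.7504  0.7573]
head 0.62 [318.592 321.792] [ 0.4988 -0.1333  0.108 ]
thread 0.97 [318.016 275.808] [ 0.4965 -0.1321  0.06  ]
[ 0.0118 -1.2192 -0.1056] [ 5.6906 -0.3888 -1.2967] 0.3195196081856262
```

Request:
{"method": "apply_moves", "body": {
  "moves": [
    [0,0,0,0,0,0],
    [0,0,0,0,0,0],
    [0,0,0,0,0,0],
    [0,0,0,0,0,0],
    [0,0,0,0,0,0]
  ],
  "claw": 45
}}

```text
clock: 13.52
tcp_pos: [0.4917, -0.1342, 0.0899]
tcp_rot: [0.201, 0.98, -0.0, -0.001]
ft_force: [-0.1, -0.7, -0.2]
gripper_width: 0.447
finger_force: 0.0
```

```bash
python3 - <<'E'
from h import *
st,p,o=bolt("w7.png"); print(st["moment"],st["ft_force"])
E
```

```text
13.5167 [ 0.4917 -0.1342  0.0899] q [ 0.6836  0.678  -0.7144  1.9531  0.6448  0.7535  0.7538]
head 0.62 [321.216 316.8  ] [ 0.4934 -0.1314  0.108 ]
thread 0.58 [321.216 279.024] [ 0.4954 -0.1316  0.06  ]
[ 0.0041 -0.1449  0.0022] [-0.0586 -0.6907 -0.1873]
```

View pics/w7.png

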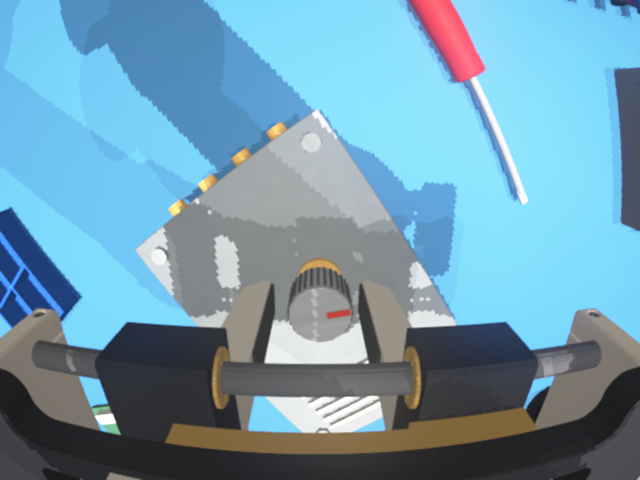

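Head at (320,315), slightly further from the camera than before, but I can't tell from this whether it dropped. I'll raise the arm and triangulate.

```bash
cat > tri2.py <<'E'
from h import *
import pickle,sys
st=robot.read_state(); p=robot.camera("wrist"); save(p,sys.argv[1])
t=robot.trace(p,"bolt_head")[0]; m=t["mask"]; ys,xs=np.nonzero(m)
print(st["clock"],st["tcp_pos"],t["conf"],"extent",t["extent"]*np.array([640,480,640,480]))
u=px(robot.spot_point(p,"bolt_head")[0]["location"]); 
th=px(robot.spot_point(p,"thread")[0]["location"])
try: L=pickle.load(open("L.pkl","rb"))
except: L=[]
if len(sys.argv)>2: L=[]
L.append((ray(p,u,st),ray(p,th,st))); pickle.dump(L,open("L.pkl","wb"))
print(u,th)
for z in(.098,.102,.106,.110,.114): print(z,atz(p,u,z,st)[:2])
if len(L)>1: print("head",tri([l[0] for l in L]),"thread",tri([l[1] for l in L]))
E
python3 tri2.py a1.png new
```

```text
Traceback (most recent call last):
  File "tri2.py", line 4, in <module>
    t=robot.trace(p,"bolt_head")[0]; m=t["mask"]; ys,xs=np.nonzero(m)
      ~~~~~~~~~~~~~~~~~~~~~~~~~~^^^
IndexError: list index out of range
```

Request:
{"method": "apply_moves", "body": {
  "moves": [
    [0,0,-0.03,0,0,0],
    [0,0,-0.06,0,0,0],
    [0.01,0,-0.08,0,0,0],
    [0.03,0,-0.08,0,0,0],
    [0.06,0,-0.08,0,0,0],
    [0.06,0,-0.08,0,0,0],
    [0.06,0,-0.08,0,0,0],
    [0.06,0,-0.08,0,0,0]
  ]
}}

```text
clock: 14.43
tcp_pos: [0.4379, -0.1108, 0.1703]
tcp_rot: [0.201, 0.98, -0.0, 0.001]
ft_force: [-0.8, 0.1, -1.0]
gripper_width: 0.448
finger_force: 0.0
```

```bash
python3 tri2.py a2.png
```

```text
14.4333 [ 0.43786412 -0.1108334   0.17030771] 0.77 extent [317.312 326.208  46.784  44.592]
[316.48 334.8 ] [317.376 305.184]
0.098 [ 0.49987121 -0.13596431]
0.102 [ 0.49755866 -0.13498748]
0.106 [ 0.49524611 -0.13401065]
0.11 [ 0.49293356 -0.13303383]
0.114 [ 0.49062101 -0.132057  ]
```

Request:
{"method": "apply_moves", "body": {
  "moves": [
    [-0.03,0,0,0,0,0],
    [-0.06,0,0,0,0,0],
    [-0.09,0,0,0,0,0],
    [-0.12,0,0,0,0,0],
    [-0.12,0,0,0,0,0],
    [-0.12,0,0,0,0,0],
    [-0.12,0,0,0,0,0]
  ]
}}

```text
clock: 15.22
tcp_pos: [0.5469, -0.1571, 0.1695]
tcp_rot: [0.201, 0.98, 0.0, -0.001]
ft_force: [-1.0, 0.2, 0.6]
gripper_width: 0.451
finger_force: 0.0
```

```bash
python3 tri2.py a3.png; python3 - <<'E'
from h import *
st=robot.read_state();print(st["joints"]); rel([.492,-.133,.17],156)
a,b=[cv2.imread(f"pics/{n}.png") for n in("a2","a3")]
cv2.imwrite("pics/ab.png",np.hstack([a[120:420,120:520],b[120:420,120:520]]))
E
```

```text
15.2167 [ 0.54694338 -0.15708494  0.1694813 ] 0.71 extent [317.76  167.088  50.88   45.6  ]
[318.08 171.12] [317.696 162.912]
0.098 [ 0.49761629 -0.13355467]
0.102 [ 0.49717271 -0.13339656]
0.106 [ 0.49672913 -0.13323845]
0.11 [ 0.49628555 -0.13308034]
0.114 [ 0.49584197 -0.13292223]
head [ 0.49669434 -0.1339156   0.10395232] thread [ 0.49610979 -0.13317274  0.05815653]
[ 0.72178964  0.65517871 -0.79191435  1.71090411  0.53896309  1.00733815
  0.90304205]
shift [0.0599 0.0008 0.0003] rot [-1.000e-02 -3.000e-02 -8.911e+01] cur y 66.89
```

View pics/ab.png

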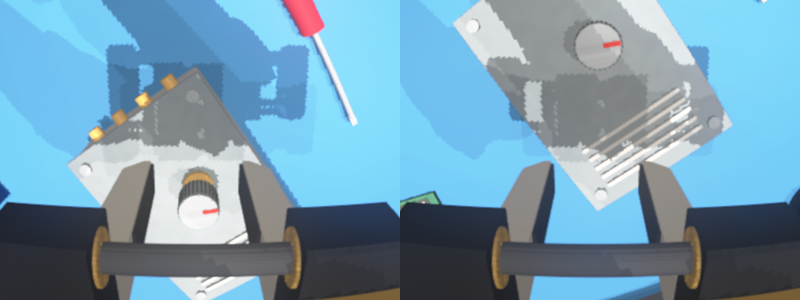

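The head triangulates to z ≈ 0.104, or 45.8 mm above the thread point. An undropped bolt would give at least 52 mm, so it has dropped. Next are two forward strokes of 180°.

```bash
python3 - <<'E'
from h import *
rel([.495,-.1335,.081],112)
E
```

```text
shift [0.0569 0.0016 0.0893] rot [-2.000e-02 -3.000e-02 -4.511e+01] cur y 66.89
```

Request:
{"method": "apply_moves", "body": {
  "moves": [
    [0.03,0.001,0,0,0,-7],
    [0.057,0.0015,0,0,0,-14],
    [0.057,0.0015,0,0,0,-21],
    [0.057,0.0015,0.01,0,0,-28],
    [0.057,0.0015,0.025,0,0,-35],
    [0.057,0.0015,0.045,0,0,-42],
    [0.057,0.0015,0.065,0,0,-45],
    [0.057,0.0015,0.08,0,0,-45],
    [0.057,0.0015,0.089,0,0,-45],
    [0.057,0.0015,0.089,0,0,-45],
    [0.057,0.0015,0.089,0,0,-45]
  ],
  "claw": 60
}}

```text
clock: 16.33
tcp_pos: [0.4957, -0.1337, 0.0814]
tcp_rot: [-0.19, 0.982, -0.0, 0.0]
ft_force: [-0.8, 0.0, 0.9]
gripper_width: 0.598
finger_force: 0.0
```

Request:
{"method": "apply_moves", "body": {
  "moves": [
    [0,0,0,0,0,0],
    [0,0,0,0,0,0],
    [0,0,0,0,0,0],
    [0,0,0,0,0,0],
    [0,0,0,0,0,0],
    [0,0,0,0,0,0],
    [0,0,0,0,0,0],
    [0,0,0,0,0,0]
  ],
  "claw": 0
}}

```text
clock: 17.0
tcp_pos: [0.4958, -0.133, 0.0815]
tcp_rot: [-0.19, 0.982, 0.0, 0.0]
ft_force: [-1.4, 2.5, 5.6]
gripper_width: 0.321
finger_force: 10.0
```

```bash
python3 - <<'E'
from h import *
st=robot.read_state();print(st["joints"],st["moment"],st["ft_force"]); rel([.495,-.1335,.081],112)
E
```

```text
[ 0.78307814  0.7679287  -0.90988204  1.94809887  0.81907465  0.84733226
  1.3730682 ] [ 0.65722806  0.35643516 -0.00547778] [-1.3688834   2.47406779  5.58443157]
shift [ 0.0009 -0.0002  0.0005] rot [ 0.05  0.03 -0.13] cur y 111.87
```

Request:
{"method": "apply_moves", "body": {
  "moves": [
    [0,0,0.0002,0,0,7],
    [0,0,0.0003,0,0,14],
    [0,0,0.0005,0,0,21],
    [0,0,0.0006,0,0,28],
    [0,0,0.0008,0,0,35],
    [0,0,0.0009,0,0,42],
    [0,0,0.0011,0,0,49],
    [0,0,0.0012,0,0,56],
    [0,0,0.0014,0,0,63],
    [0,0,0.0016,0,0,70],
    [0,0,0.0017,0,0,77],
    [0,0,0.0019,0,0,84]
  ]
}}

```text
clock: 18.0
tcp_pos: [0.495, -0.1347, 0.0796]
tcp_rot: [0.519, 0.855, -0.001, -0.0]
ft_force: [-3.5, 0.4, 6.6]
gripper_width: 0.317
finger_force: 10.0
```

Request:
{"method": "apply_moves", "body": {
  "moves": [
    [0,0,0.0002,0,0,7],
    [0,0,0.0003,0,0,14],
    [0,0,0.0005,0,0,21],
    [0,0,0.0006,0,0,28],
    [0,0,0.0008,0,0,35],
    [0,0,0.0009,0,0,42],
    [0,0,0.0011,0,0,49],
    [0,0,0.0012,0,0,56],
    [0,0,0.0014,0,0,63],
    [0,0,0.0016,0,0,70],
    [0,0,0.0017,0,0,77],
    [0,0,0.0019,0,0,84]
  ]
}}

```text
clock: 19.0
tcp_pos: [0.4932, -0.1341, 0.0776]
tcp_rot: [0.958, 0.288, -0.003, -0.001]
ft_force: [-4.6, 1.7, 9.0]
gripper_width: 0.321
finger_force: 10.0
```

Request:
{"method": "apply_moves", "body": {
  "moves": [
    [0,0,0.0001,0,0,6],
    [0,0,0.0003,0,0,12],
    [0,0,0.0003,0,0,12],
    [0,0,0.0003,0,0,12]
  ]
}}

```text
clock: 19.33
tcp_pos: [0.4931, -0.1338, 0.0773]
tcp_rot: [0.982, 0.189, -0.003, -0.001]
ft_force: [-5.0, 1.4, 8.5]
gripper_width: 0.323
finger_force: 10.0
```

```bash
python3 - <<'E'
from h import *
st=robot.read_state();print(st["moment"],st["ft_force"]); rel([.495,-.1335,.081],112)
bolt("b1.png")
def redang(n):
    a=cv2.imread(n); h=cv2.cvtColor(a,cv2.COLOR_BGR2HSV); m=(((h[...,0]<8)|(h[...,0]>172))&(h[...,1]>130)); m[:280]=0;m[370:]=0;m[:,:280]=0;m[:,360:]=0
    ys,xs=np.nonzero(m); print(n,len(xs),xs.mean(),ys.mean())
for n in("w6","w7","b1"): redang(f"pics/{n}.png")
E
```

```text
[ 0.36216974  1.11238252 -0.08630159] [-5.01428797  1.36093636  8.54199022]
shift [ 0.0018  0.0004 -0.0037] rot [  0.49   0.2  179.84] cur y -68.16
19.3333 [ 0.4931 -0.1338  0.0773] q [ 0.2465  0.6017 -0.0375  1.9691  0.0411  0.5772 -1.0086]
head 0.96 [317.376 321.504] [ 0.4964 -0.1319  0.108 ]
thread 0.68 [315.328 284.208] [ 0.4918 -0.1326  0.06  ]
pics/w6.png 136 340.7720588235294 316.58088235294116
pics/w7.png 114 338.06140350877195 313.640350877193
pics/b1.png 129 331.4031007751938 329.08527131782944
```

No slip: the red line sits exactly 45° off in the tool frame, matching the regrip. Releasing, winding back, regripping.

Request:
{"method": "apply_moves", "body": {
  "moves": [
    [0,0,0,0,0,0],
    [0,0,0,0,0,0],
    [0,0,0,0,0,-7],
    [0,0,0,0,0,-14],
    [0,0,0,0,0,-21],
    [0,0,0,0,0,-28],
    [0,0,0,0,0,-35],
    [0,0,0,0,0,-42],
    [0,0,0,0,0,-49],
    [0,0,0,0,0,-56],
    [0,0,0,0,0,-63],
    [0,0,0,0,0,-70]
  ],
  "claw": 60
}}

```text
clock: 20.48
tcp_pos: [0.4963, -0.1345, 0.0768]
tcp_rot: [0.694, 0.72, 0.0, 0.0]
ft_force: [-0.6, 0.1, 0.7]
gripper_width: 0.597
finger_force: 0.0
```

Request:
{"method": "apply_moves", "body": {
  "moves": [
    [0,0,0,0,0,-7],
    [0,0,0,0,0,-14],
    [0,0,0,0,0,-21],
    [0,0,0,0,0,-28],
    [0,0,0,0,0,-35],
    [0,0,0,0,0,-42],
    [0,0,0,0,0,-49],
    [0,0,0,0,0,-56],
    [0,0,0,0,0,-63],
    [0,0,0,0,0,-70],
    [0,0,0,0,0,-77],
    [0,0,0,0,0,-84]
  ]
}}

```text
clock: 21.48
tcp_pos: [0.4962, -0.1346, 0.0767]
tcp_rot: [0.034, 0.999, -0.0, 0.0]
ft_force: [-1.0, 0.4, -0.6]
gripper_width: 0.6
finger_force: 0.0
```

Request:
{"method": "apply_moves", "body": {
  "moves": [
    [0,0,0,0,0,-7],
    [0,0,0,0,0,-14],
    [0,0,0,0,0,-21],
    [0,0,0,0,0,-26],
    [0,0,0,0,0,-26],
    [0,0,0,0,0,-26]
  ]
}}

```text
clock: 21.98
tcp_pos: [0.496, -0.1344, 0.0766]
tcp_rot: [-0.188, 0.982, 0.0, 0.0]
ft_force: [0.1, -0.4, -0.1]
gripper_width: 0.6
finger_force: 0.0
```

```bash
python3 - <<'E'
from h import *
st=robot.read_state();print(st["joints"],st["moment"],st["ft_force"]); rel([.495,-.1335,.077],112); bolt()
E
```

```text
[ 0.78414273  0.77801814 -0.90991564  1.95029054  0.83429785  0.84426201
  1.35885423] [ 0.07866496 -0.1253228   0.01609744] [ 0.11248295 -0.38927414 -0.14793446]
shift [ 0.0006  0.0012 -0.0004] rot [ 0.02  0.02 -0.35] cur y 111.65
21.9833 [ 0.496  -0.1344  0.0766] q [ 0.7841  0.778  -0.9099  1.9503  0.8343  0.8443  1.3589]
head 0.92 [318.208 321.888] [ 0.4917 -0.1339  0.108 ]
thread 0.71 [319.808 283.296] [ 0.4948 -0.1314  0.06  ]
```

Request:
{"method": "apply_moves", "body": {
  "moves": [
    [0.001,0,0,0,0,0],
    [0.001,0,0,0,0,0],
    [0.001,0,0,0,0,0],
    [0.001,0,0,0,0,0],
    [0.001,0,0,0,0,0],
    [0.001,0,0,0,0,0],
    [0.001,0,0,0,0,0],
    [0.001,0,0,0,0,0]
  ],
  "claw": 0
}}

```text
clock: 22.8
tcp_pos: [0.4945, -0.1333, 0.0771]
tcp_rot: [-0.19, 0.982, 0.001, -0.0]
ft_force: [-0.9, 3.3, 1.9]
gripper_width: 0.316
finger_force: 10.0
```

Request:
{"method": "apply_moves", "body": {
  "moves": [
    [0,0,0.0002,0,0,7],
    [0,0,0.0003,0,0,14],
    [0,0,0.0005,0,0,21],
    [0,0,0.0006,0,0,28],
    [0,0,0.0008,0,0,35],
    [0,0,0.0009,0,0,42],
    [0,0,0.0011,0,0,49],
    [0,0,0.0012,0,0,56],
    [0,0,0.0014,0,0,63],
    [0,0,0.0016,0,0,70],
    [0,0,0.0017,0,0,77],
    [0,0,0.0019,0,0,84]
  ]
}}

```text
clock: 23.8
tcp_pos: [0.4944, -0.1337, 0.0752]
tcp_rot: [0.518, 0.855, -0.0, -0.0]
ft_force: [-2.5, 2.1, 1.8]
gripper_width: 0.318
finger_force: 10.0
```

Request:
{"method": "apply_moves", "body": {
  "moves": [
    [0,0,0.0002,0,0,7],
    [0,0,0.0003,0,0,14],
    [0,0,0.0005,0,0,21],
    [0,0,0.0006,0,0,28],
    [0,0,0.0008,0,0,35],
    [0,0,0.0009,0,0,42],
    [0,0,0.0011,0,0,49],
    [0,0,0.0012,0,0,56],
    [0,0,0.0014,0,0,63],
    [0,0,0.0016,0,0,70],
    [0,0,0.0017,0,0,77],
    [0,0,0.0019,0,0,84]
  ]
}}

```text
clock: 24.8
tcp_pos: [0.4941, -0.1335, 0.0732]
tcp_rot: [0.957, 0.289, -0.001, -0.001]
ft_force: [-1.7, 2.5, 2.9]
gripper_width: 0.319
finger_force: 10.0
```

Request:
{"method": "apply_moves", "body": {
  "moves": [
    [0,0,0.0001,0,0,6],
    [0,0,0.0003,0,0,12],
    [0,0,0.0003,0,0,12],
    [0,0,0.0003,0,0,12],
    [0,0,0.0003,0,0,12],
    [0,0,0.0003,0,0,12]
  ]
}}

```text
clock: 25.3
tcp_pos: [0.4942, -0.1336, 0.0729]
tcp_rot: [0.982, 0.19, -0.001, -0.001]
ft_force: [-3.0, 4.2, 4.3]
gripper_width: 0.321
finger_force: 10.0
```

```bash
python3 - <<'E'
from h import *
st=robot.read_state();print(st["moment"],st["ft_force"],st["joint_velocities"]); rel([.495,-.1335,.073],-68)
st,p,o=bolt("b2.png")
def redang(n):
    a=cv2.imread(n); h=cv2.cvtColor(a,cv2.COLOR_BGR2HSV); m=(((h[...,0]<8)|(h[...,0]>172))&(h[...,1]>130)); m[:280]=0;m[370:]=0;m[:,:280]=0;m[:,360:]=0
    ys,xs=np.nonzero(m); print(n,len(xs),xs.mean(),ys.mean())
for n in("b1","b2"): redang(f"pics/{n}.png")
for n in("scene","top"):
    q=robot.camera(n)
    for r in robot.spot_point(q,"bolt_head")[:1]: print(n,r["conf"],atz(q,px(r["location"]),.097), tri([o[0],ray(q,px(r["location"]))]))
E
```

```text
[ 0.84340285  0.64065269 -0.05789113] [-2.97422364  4.24386207  4.2964515 ] [-0.0002471   0.00165336 -0.00075106 -0.00146477 -0.00210985 -0.00113981
 -0.00578351]
shift [ 0.0008  0.0003 -0.0001] rot [-0.1   0.06 -0.05] cur y -68.05
25.3 [ 0.4942 -0.1336  0.0729] q [ 0.2531  0.6089 -0.0468  1.9729  0.0486  0.5626 -1.0142]
head 0.77 [313.472 324.624] [ 0.4978 -0.1298  0.108 ]
head 0.73 [318.528 289.296] [ 0.5133 -0.1257  0.108 ]
thread 0.62 [315.712 289.104] [ 0.4922 -0.1329  0.06  ]
pics/b1.png 129 331.4031007751938 329.08527131782944
pics/b2.png 141 299.4822695035461 312.3333333333333
top 0.18 [0.4356 0.3747 0.097 ] [0.5358 0.0876 0.4583]
```

```bash
python3 -c "
from workcell import robot
print(robot.close_job())"
```

```text
the job is handed in; nothing more can be done
None
```

I handed the job in with the selector on green and the bolt dropped, turned one full turn forward and still gripped at 10 N. The hand-in returned no verdict; I inferred the drop from the head's measured height and the unblocked turn, and did not measure the bolt's final depth.

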